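# Index the sample cell in the photometer and take a reading

### The job

Turn the black sample cell in the photometer's sloping deck until the pointer on its rim faces the raised index mark on the metal ring around it, and let go of it. Only then press the read key on the same deck fully down and release it. Do not shift the index ring, and leave the other things on the bench where they stand.

Things in the scene. Friction and masses are not known exactly. Their poses are not given: they have to be found in the camera images.
- photometer: Fixed cream wedge-shaped bench photometer, 210 mm deep (x), 260 wide (y). Origin: 120 mm behind its low front edge, on its underside, z up. A deck facing the robot rises 28 deg towards +x, from 60 mm high at x -120 to 150 mm at x +50; behind it the top is level. The deck's normal leans 28 deg from vertical towards -x. On it: cell and ring (y +58 mm), read key and flat display (-y half).
- cell: The black sample cell in the deck; only its cap shows. Origin on its axis at the deck surface; z along the axis, out of the deck (28 deg from vertical); -x along its pointer, turning with it. Captive: cannot be lifted out or tipped; turns either way on its axis (up to 340 deg each way from pointing downhill) against a light drag of 0.04 N m and stays where it is left.
- cell_grip (a point): Point on the cell's axis 35 mm off the deck, where the TCP can grip it with the tool along the axis. Axes as cell. The grip is round, 38 mm in diameter, ribbed, from 11 to 45 mm off the deck; below it a flange, 48 mm in diameter, 5 to 11 mm off the deck, carries the pointer. Fingertips must stay more than 11 mm off the deck to clear pointer and mark.
- pointer_tip (a point): End of the cell's pointer, a black bar 8 mm wide and 6 high on the flange that reaches 36 mm from the axis; this point is 8 mm off the deck. It turns with the cell. A thin pale line on the cap's top, from the axis to the edge, points the same way. At the start it is 40 to 180 degrees away from the mark, either way round.
- mark (a point): Inner end of the index mark, a black bar 8 mm wide, 38 to 52 mm from the cell's axis, its top 11 mm off the deck, on a flat aluminium ring (108 mm diameter, 4 thick) around the cell. The point is 8 mm off the deck and 2 mm from pointer_tip when they face each other. The ring is held by stiff friction (3 N m) at an angle that varies, up to 70 deg either side of straight uphill; do not move it.
- read_key_top (a point): Centre of the top of the read key, a round black spring button 28 mm in diameter in a grey housing on the deck, 135 mm or so from the cell; the key moves straight into the deck, along its normal.
- read_key (a joint): Travel of the read key in m: 0 is up, 0.006 fully down, where the spring pushes back with 5 N; it springs back up when released. Press at least 4.5 mm.
- spare_cell_a: Loose spare sample cell, a glass tube 33 mm in diameter with a black cap like that of the cell in the deck, 98 mm tall, standing upright beside the photometer's +y side. Origin: centre of its underside. Leave alone.
- spare_cell_b: Second loose spare cell like spare_cell_a. Leave alone.
- bottle: Loose clear reagent bottle with a blue cap, 86 mm diameter, 170 tall, on the photometer's -y side. Origin: centre of its underside. Leave alone.
- dish: Loose closed round glass dish lying flat, 90 mm diameter, 16 high, in front of the photometer. Origin: centre of its underside. Leave alone.
- beaker: Loose glass beaker, 68 mm diameter, 80 tall, on the photometer's -y side. Origin: centre of its underside. Leave alone.
- slide_box: Loose grey box for slides, 85 x 35 x 30 mm, in front of the photometer. Origin: centre of its underside. Leave alone.
- tip_box: Loose white carton, 120 x 85 x 60 mm, on the photometer's +y side. Origin: centre of its underside. Leave alone.

How it is judged:
On the way, in this order (a step that is already met when the one before it is completed fails the run):
1. the pointer faces the mark and the robot has let go of the cell (distance between pointer_tip and mark below 0.0075 m and contact force between the fingers and cell below 0.2 N), for 0.2 s.
2. the read key is pressed down with the pointer still facing the mark (distance between pointer_tip and mark below 0.0075 m and value of joint read_key above 0.0045 m), for 0.1 s.
At the end, for the whole second after the job is handed in: The pointer's tip is within 7.5 mm of the index mark's inner end (about 11 degrees either way), and the read key has been pressed and is up again (less than 1.5 mm down) (distance between pointer_tip and mark below 0.0075 m and value of joint read_key below 0.0015 m); the robot touches nothing.
It fails at once if the read key is pressed while the pointer does not face the mark (not (distance between pointer_tip and mark below 0.0075 m) and value of joint read_key above 0.0045 m).
It fails at once if the index ring is shifted (its mark moves more than 4 mm) (distance of mark from where it was at the start of the episode above 0.004 m).
It fails at once if another thing on the bench is shifted by more than 25 mm or tipped over (distance of any of spare_cell_a, spare_cell_b, bottle, dish, beaker, slide_box, tip_box from where it was at the start of the episode above 0.025 m or angle between any of spare_cell_a, spare_cell_b, bottle, dish, beaker, slide_box, tip_box's own z axis and vertical above 0.5 rad).
It also fails if it takes over 67 s, if anything falls off the work surface, if the arm or the gripper's body presses on something with over 40 N, if the wrist force passes 120 N, or if a joint passes its speed limit or range.

### The arm

A 7-joint arm with a two-finger parallel gripper is mounted at the origin on the work surface. World frame = base frame: x ahead of the robot, y to its left, z up, the work surface at z = 0. Lengths are in m, angles in rad, forces in N, time in s.
With the tool pointing down it reaches from about 0.35 to 0.9 m from the base axis. Payload 8.1 kg.
Tool frame: the origin (TCP) lies between the finger pads, 19 mm behind the fingertips; this is the grasp point; z points along the fingers, y is the line along which they close (so a half turn about z gives the same grasp; the last joint's range is limited). The gripper opens to 85 mm and grips with 20 to 120 N. Pads are 22 mm wide; open, the fingers measure 114 mm over their backs; the gripper's body (76 mm by 85 mm) begins 54 mm behind the grasp point. The pads swing forward as they close: fully open they stand 13 mm farther back than shut.
Start: joints at [1.088, 0.434, 0.025, 1.573, -0.012, 1.134, -0.075], TCP at [0.232, -0.58, 0.25] pointing down, gripper open.
Joint ranges: [-2.62, 2.62], [-0.44, 2.09], [-1.27, 1.32], [0.08, 2.57], [-1.32, 4.46], [0.12, 2], [-2.74, 2.74]. Speed limits (rad/s): [2.22, 2.22, 3.01, 3.01, 3.14, 3.14, 3.14].

### API

Orientations are given as a 3x3 rotation matrix whose columns are the frame's x, y, z axes.
In Python, from cell import readout, cams, close_job gives the robot as it stands.
- The arm moves only by the shell command python3 -m creep 'ROWS' [FORCE]. ROWS is JSON, one flat list of numbers, 7 for each row, row after row: the shift along the tool's x, y, z in units of 600 mm (1.0 is 600 mm), then the turn, a rotation vector about the tool's x, y, z in units of pi/2 rad (1.0 is pi/2 rad), then the opening, from -1 (shut) to 1 (fully open). In form: [x, y, z, ax, ay, az, fingers, x, y, z, ax, ay, az, fingers, ...]. A call has 1 to 20 rows; each row shifts and turns the commanded pose from where the row before left it, along the tool's axes as they then stand; what a row does not reach is not made up. A row lasts 1/12 s, in which the tool goes at most 41.7 mm and 7.16 degrees, less where a joint would pass 70% of its speed; a pose out of reach is approached as far as the arm can. A call with a number of a shift or a turn outside -1 to 1 is refused whole. A call with a gripper value outside its range is refused whole. The fingers move at their own pace and stop on an object; FORCE is the grip in N (left out, the last holds). Time passes only in rows, so rows that do not move let the fingers close. It gives the time, the measured TCP pose, the force, the opening and the grip force at its end, in the units of the state.
- readout.get_obs(): the state, without advancing time (a new reading comes with each control period).
- cams.snapshot(name): name is "scene" or "top" or "wrist"; returns the picture (400x640x3 uint8, blue, green, red); there is no depth.
- cams.camera_params(name): a dict with "fx", "fy", "cx", "cy" (pixels), "xyz" and "orientation" of the camera in the world; the wrist camera has in their place "T_tool_cam" (4x4, takes a point from camera to tool coordinates, whose origin is the TCP and whose axes are the flange's). Camera axes: x right, y down, z forward; pixel columns grow to the right and rows downward; lengths in m; the calibration is good to about 2 mm. A picture is of the moment at which its call begins: read the wrist's pose just before it. camera_params takes no time and is no camera call.
- close_job(): hands the job in; it is judged then, once.
The state is a dict: "time_s": time; "joints": joint angles; "joint_velocities": joint speeds; "tau": joint torques, N m; "eef_pos": TCP position; "eef_rot": TCP orientation; "wrist_force": force on the tool from outside, world axes, zero at the start; "ft_torque": the same for the moment, N m; "width": opening from 0.0 (shut) to 1.0 (fully open); "grasp_force": force on a finger pad.
Only numpy, scipy, OpenCV 4.12 (cv2) and the standard library are available. Lean on these libraries where they do the work, as an engineer would, in place of code of your own. Each camera call takes 0.05 s, during which the arm holds its last target. There are 200 camera calls.

## Working session

There is one attempt and no reset: what is moved stays moved. The work goes in short steps, Python scripts to look and compute and a shell command to move; the robot and the scene stay as the last step left them, time stands still between calls to the robot, and variables do not carry over. Pictures are saved under pics/ and viewed, at most 10 in all, crops included, and the job is handed in when it is done.

```bash
ls; mkdir -p pics; python3 - <<'E'
from cell import readout,cams
import cv2,numpy as np
np.set_printoptions(precision=4,suppress=True)
o=readout.get_obs();print(o['time_s'],o['eef_pos'],np.array(o['eef_rot']),o['width'])
for n in("scene","top","wrist"):
    print(n,cams.camera_params(n))
for n in("scene","top"):
    cv2.imwrite(f"pics/{n}0.png",cams.snapshot(n))
E
```

```text
pics
0.0 [ 0.2315 -0.58    0.2492] [[ 0.9288  0.3706 -0.0007]
 [ 0.3706 -0.9288  0.0015]
 [-0.0001 -0.0016 -1.    ]] 1.003396253601484
scene {'fx': 371.542372158151, 'fy': 371.542372158151, 'cx': 321.06289020200677, 'cy': 199.83467710931475, 'xyz': array([1.2664, 0.2386, 0.5773]), 'orientation': array([[-0.2575,  0.539 , -0.802 ],
       [ 0.9662,  0.1511, -0.2087],
       [ 0.0087, -0.8286, -0.5597]])}
top {'fx': 369.56902419094456, 'fy': 369.56902419094456, 'cx': 318.2642940181551, 'cy': 198.07176308496477, 'xyz': array([0.4872, 0.0619, 1.1561]), 'orientation': array([[-0.008 , -0.9951,  0.0983],
       [-0.9998,  0.0062, -0.0186],
       [ 0.0179, -0.0985, -0.995 ]])}
wrist {'fx': 305.81309691235526, 'fy': 305.81309691235526, 'cx': 317.4032717093318, 'cy': 200.91090704294635, 'T_tool_cam': array([[-0.0005, -0.9514, -0.3079,  0.0783],
       [ 1.    , -0.0008,  0.001 , -0.0002],
       [-0.0012, -0.3079,  0.9514, -0.1231],
       [ 0.    ,  0.    ,  0.    ,  1.    ]])}
```

View pics/top0.png

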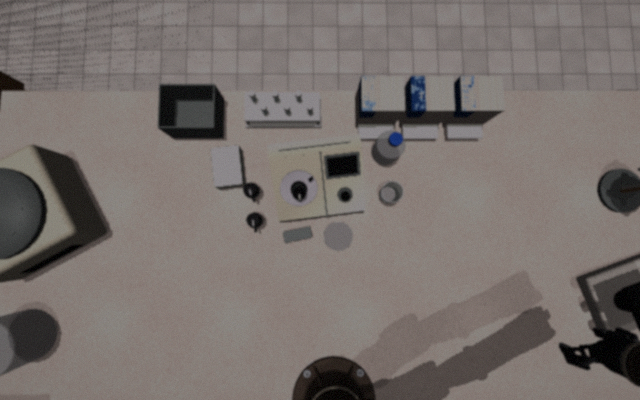

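View pics/scene0.png

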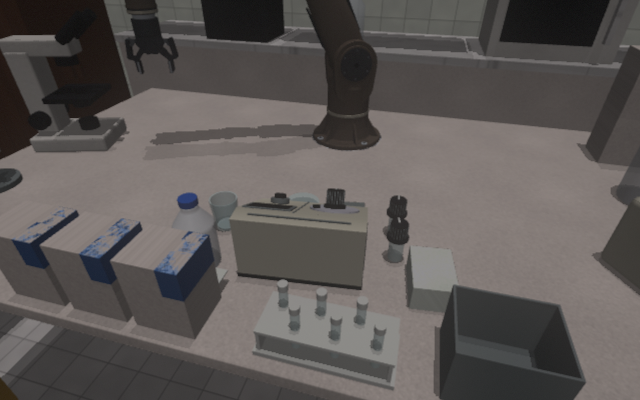

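The top view shows the photometer near (320,182), its cell at about (299,188), key at about (345,195), and a mark at about (311,179). The scene view sees it from behind. I'll zoom in on the deck.

```bash
cat > h.py <<'E'
import numpy as np,cv2
from cell import readout,cams
np.set_printoptions(precision=4,suppress=True)
def ray(n,uv,obs=None):
    p=cams.camera_params(n)
    if n=="wrist":
        R=np.array(obs['eef_rot']);T=np.array(p['T_tool_cam']);o=np.array(obs['eef_pos'])+R@T[:3,3];Rc=R@T[:3,:3]
    else: o=np.array(p['xyz']);Rc=np.array(p['orientation'])
    d=Rc@np.array([(uv[0]-p['cx'])/p['fx'],(uv[1]-p['cy'])/p['fy'],1]);return o,d
def at(n,uv,pt,nrm=(0,0,1),obs=None):
    o,d=ray(n,uv,obs);nrm=np.array(nrm);return o+d*(nrm@(np.array(pt)-o))/(nrm@d)
E
python3 - <<'E'
from h import *
im=cv2.imread("pics/top0.png")[132:257,235:415]
cv2.imwrite("pics/top0c.png",cv2.convertScaleAbs(cv2.resize(im,None,fx=4.4,fy=4.4,interpolation=cv2.INTER_CUBIC),alpha=1.5))
for uv,z in(((282,222),.06),((364,213),.06),((268,152),.15),((350,142),.15),((299,188),.13),((345,195),.11)):print(uv,at("top",uv,(0,0,z)))
E
```

```text
(282, 222) [0.5251 0.1493 0.06  ]
(364, 213) [ 0.55   -0.0943  0.06  ]
(268, 152) [0.7154 0.181  0.15  ]
(350, 142) [ 0.7428 -0.0464  0.15  ]
(299, 188) [0.6172 0.0964 0.13  ]
(345, 195) [ 0.5989 -0.0339  0.11  ]
```

View pics/top0c.png

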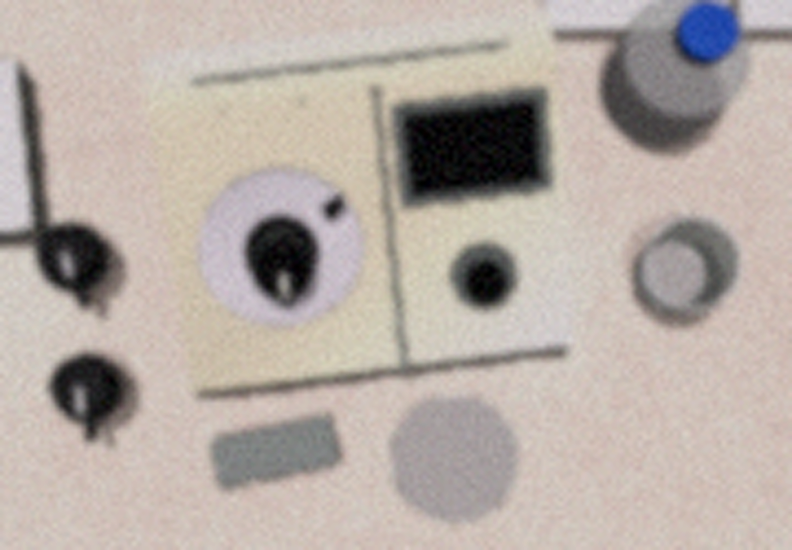

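Pointer points nearly straight downhill (crop (288,305)); the mark is up and to the right (334,207), so the turn is about 130° CCW. I'll fit the deck pose and plan a viewing pose above the cell.

```bash
cat >> h.py <<'E'
from scipy.spatial.transform import Rotation as Ro
def deckR(yaw):
    return Ro.from_euler('z',yaw).as_matrix()@Ro.from_euler('y',-28,degrees=True).as_matrix()
def plan(o,pos,R):
    R0=np.array(o['eef_rot']);d=R0.T@(pos-np.array(o['eef_pos']));w=Ro.from_matrix(R0.T@R).as_rotvec()
    print('shift tool mm',d*1000,'units',d/.6,'rotvec deg',np.degrees(w),'units',w/(np.pi/2))
def toolR(D,a): # tool z=-n, tool x at angle a (deg, ccw about n) from uphill
    c,s=np.cos(np.radians(a)),np.sin(np.radians(a));x=D[:,0]*c+D[:,1]*s;z=-D[:,2];return np.c_[x,np.cross(z,x),z]
E
python3 - <<'E'
from h import *
f=lambda c:(235+c[0]/4.4,132+c[1]/4.4)
a,b=[at("top",f(c),(0,0,.06)) for c in((200,392),(566,350))]
yaw=np.arctan2(a[0]-b[0],-(a[0]*0+b[1]-a[1])*1);print(a,b,np.degrees(yaw))
D=deckR(yaw);n=D[:,2];P0=(a+b)/2
g=lambda c,h:at("top",f(c),P0+h*n,n)
ring=g((282,247),.004);cell=ring-.004*n;key=g((483,276),.01)
m=g((334,207),.011);p=g((288,305),.011);
for q in(m,p):
    v=D.T@(q-cell);print(v,np.degrees(np.arctan2(v[1],v[0])))
print(P0,cell,key,D.T@(key-cell))
o=readout.get_obs();R=toolR(D,-65);plan(o,cell+.16*n,R);print(cell+.16*n,R)
E
```

```text
[0.5278 0.1538 0.06  ] [ 0.5544 -0.0933  0.06  ] -6.134562229315693
[ 0.0336 -0.0315  0.011 ] -43.12604685733939
[-0.0375 -0.0074  0.011 ] -168.86866749773714
[0.5411 0.0303 0.06  ] [0.6222 0.0969 0.0991] [ 0.6001 -0.0336  0.1062] [-0.0037 -0.1321  0.01  ]
shift tool mm [ 547.3455 -519.0714    9.6226] units [ 0.9122 -0.8651  0.016 ] rotvec deg [ 9.8909 29.7022 90.8342] units [0.1099 0.33   1.0093]
[0.5475 0.1049 0.2403] [[ 0.2742 -0.8408  0.4668]
 [-0.941  -0.3347 -0.0502]
 [ 0.1984 -0.4255 -0.8829]]
```

```bash
python3 - <<'E'
from h import *
f=lambda c:(235+c[0]/4.4,132+c[1]/4.4)
a,b=[at("top",f(c),(0,0,.06)) for c in((200,392),(566,350))]
yaw=np.arctan2(b[0]-a[0],a[1]-b[1]);print(np.degrees(yaw))
D=deckR(yaw);n=D[:,2];P0=(a+b)/2
g=lambda c,h:at("top",f(c),P0+h*n,n)
cell=g((282,247),.004)-.004*n;key=g((483,276),.01)
m=g((334,207),.011);p=g((288,305),.011);
for q in(m,p):
    v=D.T@(q-cell);print(v,np.degrees(np.arctan2(v[1],v[0])))
print(cell,key,D.T@(key-cell),D.T@(cell-P0))
o=readout.get_obs();R=toolR(D,31);plan(o,cell+.16*n,R);print(cell+.16*n)
E
```

```text
6.134562229315693
[ 0.0258 -0.0361  0.011 ] -54.50031916134559
[-0.038   0.0005  0.011 ] 179.20529298264987
[0.6213 0.097  0.1062] [ 0.6008 -0.0343  0.0992] [-0.0336 -0.1283  0.01  ] [0.0984 0.0578 0.    ]
shift tool mm [ 540.6218 -504.6559    2.5008] units [ 0.901  -0.8411  0.0042] rotvec deg [-11.1928  25.787  -15.0897] units [-0.1244  0.2865 -0.1677]
[0.5466 0.089  0.2475]
```

```bash
python3 -m creep '[0,0,-0.06,0,0,0,1, 0,0,-0.06,0,0,0,1, 0.05,-0.0467,0,0,0,0,1, 0.05,-0.0467,0,0,0,0,1, 0.05,-0.0467,0,0,0,0,1, 0.05,-0.0467,0,0,0,0,1, 0.05,-0.0467,0,0,0,0,1, 0.05,-0.0467,0,0,0,0,1, 0.05,-0.0467,0,0,0,0,1, 0.05,-0.0467,0,0,0,0,1, 0.05,-0.0467,0,0,0,0,1, 0.05,-0.0467,0,0,0,0,1, 0.05,-0.0467,0,0,0,0,1, 0.05,-0.0467,0,0,0,0,1, 0.05,-0.0467,0,0,0,0,1, 0.05,-0.0467,0,0,0,0,1, 0.05,-0.0467,0,0,0,0,1, 0.05,-0.0467,0,0,0,0,1, 0,0,0,0,0,0,1, 0,0,0,0,0,0,1]'
cat >> h.py <<'E'
Y=np.radians(6.13);D=deckR(Y);n=D[:,2];cell=np.array([.6213,.097,.1062]);key=np.array([.6008,-.0343,.0992])
E
python3 -c "
from h import *
o=readout.get_obs();print(o['eef_pos'],o['joints']);plan(o,cell+.16*n,toolR(D,31))"
```

```text
time_s: 1.77
eef_pos: [0.5115, 0.0166, 0.3215]
eef_rot: [[0.927, 0.375, -0.001], [0.375, -0.927, 0.001], [-0.001, -0.001, -1.0]]
wrist_force: [-0.4, 0.2, 0.5]
width: 1.002
grasp_force: 0.0
[0.5115 0.0166 0.3215] [ 0.203   0.2302 -0.4155  1.7068  0.0968  1.2259 -1.4215]
shift tool mm [ 59.7188 -53.8111  74.0128] units [ 0.0995 -0.0897  0.1234] rotvec deg [-11.2549  25.7817 -14.7877] units [-0.1251  0.2865 -0.1643]
```

```bash
python3 -m creep '[0,0,0,-0.025,0.0573,-0.0329,1, 0,0,0,-0.025,0.0573,-0.0329,1, 0,0,0,-0.025,0.0573,-0.0329,1, 0,0,0,-0.025,0.0573,-0.0329,1, 0,0,0,-0.025,0.0573,-0.0329,1, 0,0,0,0,0,0,1, 0,0,0,0,0,0,1]'
python3 -c "
from h import *
o=readout.get_obs();print(o['joints']);plan(o,cell+.16*n,toolR(D,31))"
```

```text
time_s: 2.35
eef_pos: [0.5096, 0.0119, 0.3215]
eef_rot: [[0.704, 0.537, 0.466], [0.587, -0.808, 0.044], [0.4, 0.243, -0.884]]
wrist_force: [0.6, -0.0, 1.1]
width: 1.003
grasp_force: 0.0
[ 0.3155 -0.0335 -0.4353  2.0912 -0.0011  0.5941 -1.0538]
shift tool mm [ 41.6841 -60.4263  86.0834] units [ 0.0695 -0.1007  0.1435] rotvec deg [ 0.2364  0.2673 -0.4123] units [ 0.0026  0.003  -0.0046]
```

```bash
python3 -m creep '[0.0232,-0.0336,0.0478,0,0,0,1, 0.0232,-0.0336,0.0478,0,0,0,1, 0.0232,-0.0336,0.0478,0,0,0,1, 0,0,0,0,0,0,1, 0,0,0,0,0,0,1, 0,0,0,0,0,0,1]'
python3 -c "
from h import *
import json
o=readout.get_obs();print(o['joints'],o['eef_pos']);plan(o,cell+.16*n,toolR(D,31))
im=cams.snapshot('wrist');json.dump({k:np.array(o[k]).tolist() for k in('eef_pos','eef_rot')},open('o1.json','w'));cv2.imwrite('pics/w1.png',im)"
```

```text
time_s: 2.85
eef_pos: [0.5467, 0.0848, 0.2534]
eef_rot: [[0.702, 0.538, 0.466], [0.589, -0.807, 0.045], [0.4, 0.243, -0.883]]
wrist_force: [0.9, -0.2, -0.3]
width: 1.002
grasp_force: 0.0
[ 0.1446  0.135  -0.5002  2.1177  0.4065  0.4597 -1.5904] [0.5467 0.0848 0.2534]
shift tool mm [ 0.0071 -4.9262  5.394 ] units [ 0.     -0.0082  0.009 ] rotvec deg [ 0.2299  0.2084 -0.2949] units [ 0.0026  0.0023 -0.0033]
```

View pics/w1.png

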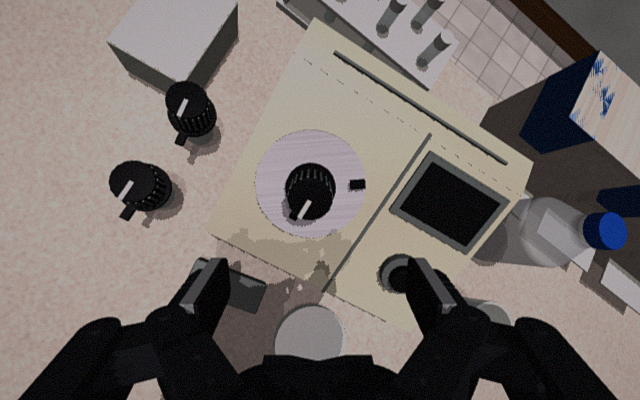

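The wrist view shows the ring centred near (311,184), mark at (358,184), pointer tip near (291,217), and the key near (398,272), partly behind a finger. I'll fit the ring and measure the angles.

```bash
python3 - <<'E'
from h import *
import json
o=json.load(open('o1.json'));im=cv2.imread('pics/w1.png')
b=cv2.GaussianBlur(im,(5,5),0).astype(int)
m=((b[...,2]-b[...,0]<12)&(b.sum(2)>300)).astype(np.uint8)
M=np.zeros_like(m);cv2.circle(M,(311,184),66,1,-1);m&=M
c=max(cv2.findContours(m,cv2.RETR_EXTERNAL,cv2.CHAIN_APPROX_NONE)[0],key=cv2.contourArea)
e=cv2.fitEllipse(cv2.convexHull(c));print(e)
P=cell
h=lambda uv,z:at('wrist',uv,P+z*n,n,o)
pts=np.array([h(q[0],.004) for q in cv2.convexHull(c)]);L=(pts-cell)@D
A=np.c_[2*L[:,:2],np.ones(len(L))];s=np.linalg.lstsq(A,(L[:,:2]**2).sum(1),rcond=None)[0];r=np.sqrt(s[2]+s[0]**2+s[1]**2)
print('centre off',s[:2],'r',r)
cw=cell+D[:,:2]@s[:2]
for nm,uv,z in(('mark',(358,184),.011),('ptr',(291,218),.011),('line',(300,213),.045),('captopcentre',(310,191),.045)):
    v=D.T@(h(uv,z)-cw);print(nm,v,np.degrees(np.arctan2(v[1],v[0])))
k=h((398,272),.012);print('key',k,D.T@(k-cw));print('cell',cw)
cv2.imwrite('pics/w1c.png',cv2.resize(cv2.convertScaleAbs(im[120:300,240:450],alpha=1.4),None,fx=3.3,fy=3.3,interpolation=cv2.INTER_CUBIC))
E
```

```text
((310.0189208984375, 183.18209838867188), (107.58885955810547, 110.50110626220703), 91.13163757324219)
centre off [-0.0007  0.0014] r 0.05339637605938281
mark [ 0.0265 -0.0368  0.011 ] -54.18700428051207
ptr [-0.0354  0.0007  0.011 ] 178.88471368970485
line [-0.0146  0.0006  0.045 ] 177.74168867496974
captopcentre [0.0066 0.0031 0.045 ] 25.150962636305913
key [ 0.6009 -0.0279  0.1019] [-0.031  -0.1234  0.012 ]
cell [0.6205 0.0984 0.1059]
```

View pics/w1c.png

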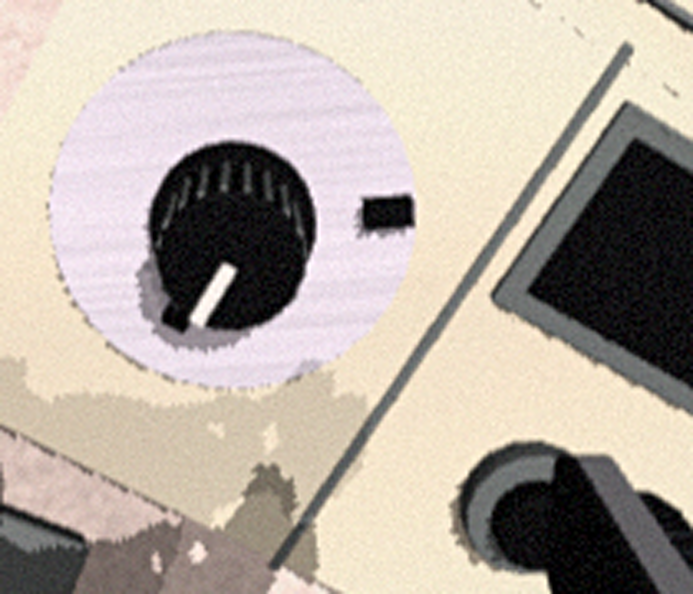

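```bash
echo 'cell=np.array([.6205,.0984,.1059])' >> h.py; python3 -c "
from h import *
o=readout.get_obs();plan(o,cell+.035*n,toolR(D,31))"
```

```text
shift tool mm [  0.5974  -7.7243 130.8028] units [ 0.001  -0.0129  0.218 ] rotvec deg [ 0.2912  0.1636 -0.3374] units [ 0.0032  0.0018 -0.0037]
```

Lateral and most of the descent first, then check.

```bash
python3 -m creep '[0.001,-0.0129,0,0.0032,0.0018,-0.0037,1, 0,0,0.03,0,0,0,1, 0,0,0.03,0,0,0,1, 0,0,0.03,0,0,0,1, 0,0,0,0,0,0,1, 0,0,0,0,0,0,1, 0,0,0,0,0,0,1, 0,0,0,0,0,0,1]'; python3 -c "
from h import *
o=readout.get_obs();print(o['joints']);plan(o,cell+.035*n,toolR(D,31))"
```

```text
time_s: 3.57
eef_pos: [0.5675, 0.0945, 0.2053]
eef_rot: [[0.696, 0.544, 0.468], [0.594, -0.803, 0.051], [0.404, 0.242, -0.882]]
wrist_force: [-0.1, 0.8, 0.5]
width: 1.002
grasp_force: 0.0
[ 0.0413  0.2327 -0.4162  2.145   0.6082  0.3595 -1.791 ]
shift tool mm [-0.8707  1.6541 77.7133] units [-0.0015  0.0028  0.1295] rotvec deg [ 0.0134 -0.1225  0.0666] units [ 0.0001 -0.0014  0.0007]
```

```bash
python3 -m creep '[-0.0015,0.0028,0.0245,0,0,0,1, 0,0,0.025,0,0,0,1, 0,0,0.025,0,0,0,1, 0,0,0.025,0,0,0,1, 0,0,0.02,0,0,0,1, 0,0,0.01,0,0,0,1, 0,0,0,0,0,0,1, 0,0,0,0,0,0,1, 0,0,0,0,0,0,1]'; python3 -c "
from h import *
o=readout.get_obs();print(o['joints']);plan(o,cell+.035*n,toolR(D,31))"
```

```text
time_s: 4.32
eef_pos: [0.604, 0.0968, 0.1363]
eef_rot: [[0.696, 0.545, 0.468], [0.594, -0.803, 0.052], [0.404, 0.242, -0.882]]
wrist_force: [-0.4, -0.2, 1.2]
width: 1.004
grasp_force: 0.0
[-0.1451  0.3759 -0.1888  2.1515  0.874   0.2092 -2.0487]
shift tool mm [ 0.2315  0.332  -0.3704] units [ 0.0004  0.0006 -0.0006] rotvec deg [-0.0248 -0.1032  0.0772] units [-0.0003 -0.0011  0.0009]
```

```bash
python3 -m creep '[0,0,0,0,0,0,-1, 0,0,0,0,0,0,-1, 0,0,0,0,0,0,-1, 0,0,0,0,0,0,-1, 0,0,0,0,0,0,-1, 0,0,0,0,0,0,-1, 0,0,0,0,0,0,-1, 0,0,0,0,0,0,-1, 0,0,0,0,0,0,-1, 0,0,0,0,0,0,-1]' 25; python3 -m creep '[0,0,0,0,0,-0.06,-1, 0,0,0,0,0,-0.06,-1, 0,0,0,0,0,-0.06,-1, 0,0,0,0,0,-0.06,-1, 0,0,0,0,0,0,-1, 0,0,0,0,0,0,-1]';python3 -c "
from h import *
o=readout.get_obs();print(o['joints']);plan(o,cell+.035*n,toolR(D,31))"
```

```text
time_s: 5.15
eef_pos: [0.6042, 0.096, 0.136]
eef_rot: [[0.697, 0.544, 0.468], [0.594, -0.803, 0.05], [0.403, 0.243, -0.882]]
wrist_force: [-3.0, -2.3, 6.9]
width: 0.433
grasp_force: 24.8
time_s: 5.65
eef_pos: [0.6045, 0.0957, 0.1361]
eef_rot: [[0.447, 0.762, 0.468], [0.848, -0.528, 0.05], [0.285, 0.374, -0.882]]
wrist_force: [-2.5, -3.5, 6.7]
width: 0.44
grasp_force: 24.8
[-0.068   0.3854 -0.2841  2.145   0.9713  0.2417 -1.7589]
shift tool mm [ 0.8368 -0.4294 -0.7178] units [ 0.0014 -0.0007 -0.0012] rotvec deg [ 0.0615 -0.0539 21.6662] units [ 0.0007 -0.0006  0.2407]
```

```bash
python3 -m creep '[0,0,0,0,0,-0.065,-1, 0,0,0,0,0,-0.065,-1, 0,0,0,0,0,-0.065,-1, 0,0,0,0,0,-0.065,-1, 0,0,0,0,0,-0.065,-1, 0,0,0,0,0,-0.065,-1, 0,0,0,0,0,-0.065,-1, 0,0,0,0,0,-0.065,-1, 0,0,0,0,0,-0.065,-1]';python3 -c "
from h import *
o=readout.get_obs();print(o['joints']);plan(o,cell+.035*n,toolR(D,31))"
```

```text
time_s: 6.4
eef_pos: [0.6052, 0.0957, 0.1365]
eef_rot: [[-0.338, 0.816, 0.469], [0.933, 0.357, 0.05], [-0.127, 0.454, -0.882]]
wrist_force: [0.1, -2.2, 6.2]
width: 0.435
grasp_force: 24.5
[ 0.0966  0.4155 -0.4939  2.1308  1.1226  0.3225 -0.9634]
shift tool mm [ 1.1915 -0.3913 -0.6938] units [ 0.002  -0.0007 -0.0012] rotvec deg [ 0.1603 -0.0271 74.5556] units [ 0.0018 -0.0003  0.8284]
```

```bash
python3 -m creep '[0,0,0,0,0,-0.065,-1, 0,0,0,0,0,-0.065,-1, 0,0,0,0,0,-0.065,-1, 0,0,0,0,0,-0.065,-1, 0,0,0,0,0,-0.065,-1, 0,0,0,0,0,-0.065,-1, 0,0,0,0,0,-0.065,-1, 0,0,0,0,0,-0.065,-1, 0,0,0,0,0,-0.065,-1, 0,0,0,0,0,0,-1, 0,0,0,0,0,0,-1]';python3 -c "
from h import *
o=readout.get_obs();print(o['joints']);plan(o,cell+.035*n,toolR(D,31+126.7))
cv2.imwrite('pics/w2.png',cams.snapshot('wrist'))"
```

```text
time_s: 7.32
eef_pos: [0.6057, 0.0963, 0.1368]
eef_rot: [[-0.852, 0.229, 0.47], [0.286, 0.957, 0.051], [-0.438, 0.178, -0.881]]
wrist_force: [1.2, -1.7, 6.5]
width: 0.436
grasp_force: 24.8
[ 0.2191  0.4507 -0.6565  2.1207  1.2093  0.3949 -0.113 ]
shift tool mm [ 1.4045 -0.0479 -0.6774] units [ 0.0023 -0.0001 -0.0011] rotvec deg [0.098  0.1747 0.2792] units [0.0011 0.0019 0.0031]
```

View pics/w2.png

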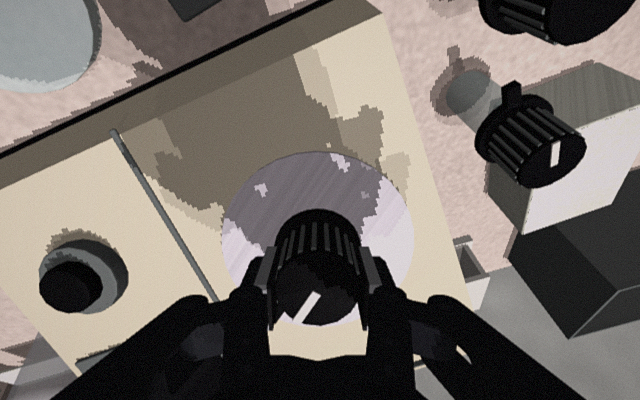

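Grip held; the cap line now points lower-left in the image, and the key top is near (71,287). I'll release, back off and check.

```bash
python3 -m creep '[0,0,0,0,0,0,1, 0,0,0,0,0,0,1, 0,0,0,0,0,0,1, 0,0,0,0,0,0,1, 0,0,0,0,0,0,1, 0,0,0,0,0,0,1, 0,0,0,0,0,0,1, 0,0,0,0,0,0,1, 0,0,-0.02,0,0,0,1, 0,0,-0.03,0,0,0,1, 0,0,-0.04,0,0,0,1, 0,0,-0.04,0,0,0,1, 0,0,-0.04,0,0,0,1, 0,0,-0.04,0,0,0,1, 0,0,0,0,0,0,1, 0,0,0,0,0,0,1, 0,0,0,0,0,0,1]';python3 -c "
from h import *
import json
o=readout.get_obs();print(o['joints']);plan(o,cell+.16*n,toolR(D,31+126.7))
json.dump({k:np.array(o[k]).tolist() for k in('eef_pos','eef_rot')},open('o2.json','w'))
cv2.imwrite('pics/w3.png',cams.snapshot('wrist'))"
```

```text
time_s: 8.78
eef_pos: [0.5451, 0.0896, 0.2461]
eef_rot: [[-0.854, 0.231, 0.467], [0.286, 0.957, 0.05], [-0.435, 0.176, -0.883]]
wrist_force: [0.1, -1.1, -1.5]
width: 0.997
grasp_force: 0.0
[ 0.5402  0.2294 -0.9761  2.1065  0.6777  0.5165  0.3832]
shift tool mm [-0.7978  1.1207 -0.5739] units [-0.0013  0.0019 -0.001 ] rotvec deg [ 0.0117 -0.0056  0.2496] units [ 0.0001 -0.0001  0.0028]
```

View pics/w3.png

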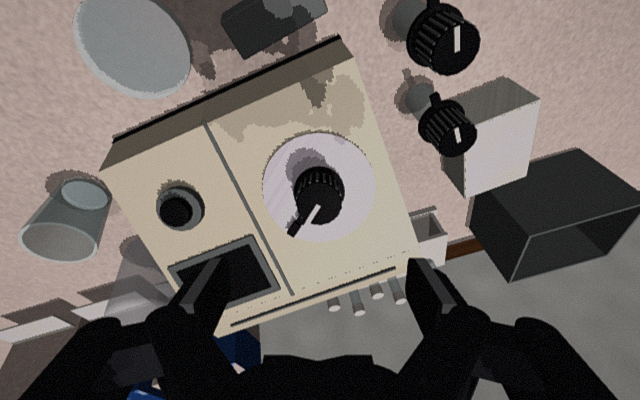

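Pointer and mark now merge near (294,228); the key top is near (176,210). A zoomed crop will confirm the alignment.

```bash
python3 - <<'E'
from h import *
im=cv2.imread('pics/w3.png')
cv2.imwrite('pics/w3c.png',cv2.resize(cv2.convertScaleAbs(im[120:270,150:385],alpha=1.5,beta=25),None,fx=3.4,fy=3.4,interpolation=cv2.INTER_CUBIC))
E
```

```text
(no output)
```

View pics/w3c.png

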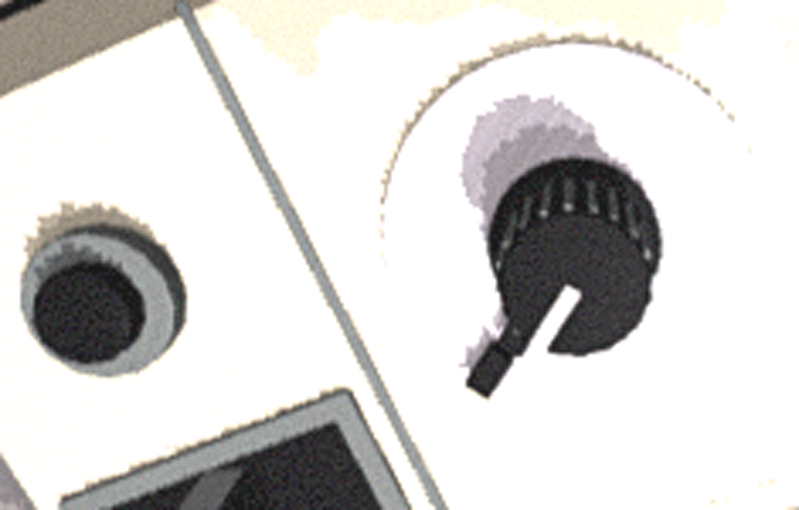

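The pointer and mark are end to end and collinear. I'll triangulate the key top from three views.

```bash
python3 - <<'E'
from h import *
import json
o3=json.load(open('o2.json'))
o2=dict(eef_pos=[.6057,.0963,.1368],eef_rot=[[-0.852,0.229,0.47],[0.286,0.957,0.051],[-0.438,0.178,-0.881]])
Rs=[ray('wrist',(71,287),o2),ray('wrist',(175.9,212),o3),ray('top',(344.8,194.7))]
A=np.zeros((3,3));b=np.zeros(3)
for p,d in Rs:
    d=d/np.linalg.norm(d);M=np.eye(3)-np.outer(d,d);A+=M;b+=M@p
k=np.linalg.solve(A,b);print(k,D.T@(k-cell))
for p,d in Rs: d=d/np.linalg.norm(d);print(np.linalg.norm((np.eye(3)-np.outer(d,d))@(k-p)))
for h in(.01,.015,.02,.025): print(h,[D.T@(at(nm,uv,cell+h*n,n,o)-cell) for nm,uv,o in(('wrist',(71,287),o2),('wrist',(175.9,212),o3))])
o=readout.get_obs();plan(o,k+.07*n,toolR(D,157.7))
E
```

```text
[ 0.5991 -0.0355  0.102 ] [-0.0333 -0.1308  0.0133]
0.0012624421711358246
0.0008447416600776783
0.002098654550746079
0.01 [array([-0.0331, -0.1358,  0.01  ]), array([-0.0334, -0.1334,  0.01  ])]
0.015 [array([-0.0345, -0.1302,  0.015 ]), array([-0.0341, -0.1305,  0.015 ])]
0.02 [array([-0.0359, -0.1246,  0.02  ]), array([-0.0349, -0.1275,  0.02  ])]
0.025 [array([-0.0372, -0.1191,  0.025 ]), array([-0.0357, -0.1245,  0.025 ])]
shift tool mm [ -19.4569 -132.8101   75.7486] units [-0.0324 -0.2214  0.1262] rotvec deg [ 0.0251 -0.0609  0.2659] units [ 0.0003 -0.0007  0.003 ]
```

```bash
python3 -m creep '[-0.0081,-0.0554,0,0,0,0,-1, -0.0081,-0.0554,0,0,0,0,-1, -0.0081,-0.0554,0,0,0,0,-1, -0.0081,-0.0554,0,0,0,0,-1, 0,0,0.03,0,0,0,-1, 0,0,0.03,0,0,0,-1, 0,0,0.03,0,0,0,-1, 0,0,0.03,0,0,0,-1, 0,0,0,0,0,0,-1, 0,0,0,0,0,0,-1, 0,0,0,0,0,0,-1, 0,0,0,0,0,0,-1]' 25;python3 -c "
from h import *
k=cell+D@np.array([-.034,-.1305,.0145])
o=readout.get_obs();print(o['joints'],o['wrist_force']);plan(o,k+.019*n,toolR(D,157.7))"
```

```text
time_s: 9.83
eef_pos: [0.5648, -0.0385, 0.1685]
eef_rot: [[-0.854, 0.229, 0.467], [0.285, 0.957, 0.052], [-0.435, 0.177, -0.883]]
wrist_force: [-1.0, 0.1, -0.2]
width: -0.004
grasp_force: 0.0
[ 0.6348  0.3511 -0.7603  2.1791  0.7976  0.2861  0.5357] [-0.9826  0.1337 -0.189 ]
shift tool mm [ 1.3024 -0.9901 54.6607] units [ 0.0022 -0.0017  0.0911] rotvec deg [0.0861 0.0045 0.3222] units [0.001  0.0001 0.0036]
```

Go down to 5 mm short of contact, then creep in.

```bash
python3 -m creep '[0.0022,-0.0017,0.025,0,0,0,-1, 0,0,0.025,0,0,0,-1, 0,0,0.02,0,0,0,-1, 0,0,0.0125,0,0,0,-1, 0,0,0,0,0,0,-1, 0,0,0,0,0,0,-1, 0,0,0,0,0,0,-1]'; python3 -m creep '[0,0,0.004,0,0,0,-1, 0,0,0.004,0,0,0,-1, 0,0,0.004,0,0,0,-1, 0,0,0,0,0,0,-1, 0,0,0,0,0,0,-1, 0,0,0,0,0,0,-1]';python3 -c "
from h import *
k=cell+D@np.array([-.034,-.1305,.0145])
o=readout.get_obs();print(o['wrist_force'],n@o['wrist_force']);plan(o,k+.019*n,toolR(D,157.7))"
```

```text
time_s: 10.42
eef_pos: [0.5863, -0.0372, 0.1242]
eef_rot: [[-0.854, 0.23, 0.467], [0.286, 0.957, 0.051], [-0.436, 0.177, -0.883]]
wrist_force: [-0.1, 0.0, 1.0]
width: -0.001
grasp_force: 0.7
time_s: 10.92
eef_pos: [0.5893, -0.0368, 0.1186]
eef_rot: [[-0.853, 0.229, 0.468], [0.285, 0.957, 0.05], [-0.437, 0.176, -0.882]]
wrist_force: [-22.5, -2.4, 32.3]
width: 0.005
grasp_force: 19.4
[-22.5031  -2.3676  32.3345] 39.17247981830686
shift tool mm [ 0.1145  0.6494 -0.9523] units [ 0.0002  0.0011 -0.0016] rotvec deg [0.0068 0.106  0.3306] units [0.0001 0.0012 0.0037]
```

```bash
python3 -c "
from h import *
im=cams.snapshot('wrist');cv2.imwrite('pics/w4.png',im[0:400])
";for i in 1; do python3 -m creep '[0,0,-0.004,0,0,0,-1, 0,0,0,0,0,0,-1, 0,0,0,0,0,0,-1]'; done; python3 -c "
from h import *
o=readout.get_obs();print(n@o['wrist_force'],n@(np.array(o['eef_pos'])-cell))"; python3 -m creep '[0,0,-0.003,0,0,0,-1, 0,0,0,0,0,0,-1, 0,0,0,0,0,0,-1]';python3 -c "
from h import *
o=readout.get_obs();print(n@o['wrist_force'],n@(np.array(o['eef_pos'])-cell))"; python3 -m creep '[0,0,-0.003,0,0,0,-1, 0,0,0,0,0,0,-1, 0,0,0,0,0,0,-1]';python3 -c "
from h import *
o=readout.get_obs();print(n@o['wrist_force'],n@(np.array(o['eef_pos'])-cell))"
```

```text
time_s: 11.22
eef_pos: [0.5888, -0.0369, 0.1196]
eef_rot: [[-0.854, 0.23, 0.467], [0.286, 0.957, 0.051], [-0.436, 0.177, -0.883]]
wrist_force: [-2.1, -0.2, 3.1]
width: -0.003
grasp_force: 2.3
3.738803364086654 0.03364416562508546
time_s: 11.47
eef_pos: [0.5881, -0.037, 0.1209]
eef_rot: [[-0.854, 0.23, 0.467], [0.286, 0.957, 0.051], [-0.435, 0.177, -0.883]]
wrist_force: [-1.4, -0.9, 3.0]
width: 0.001
grasp_force: 1.8
3.3376830315598744 0.03512519141188842
time_s: 11.72
eef_pos: [0.5872, -0.0371, 0.1225]
eef_rot: [[-0.854, 0.23, 0.467], [0.286, 0.957, 0.051], [-0.435, 0.177, -0.883]]
wrist_force: [-0.0, -1.5, 3.2]
width: 0.002
grasp_force: 1.3
2.8901468478469075 0.036961828368167415
```

View pics/w4.png

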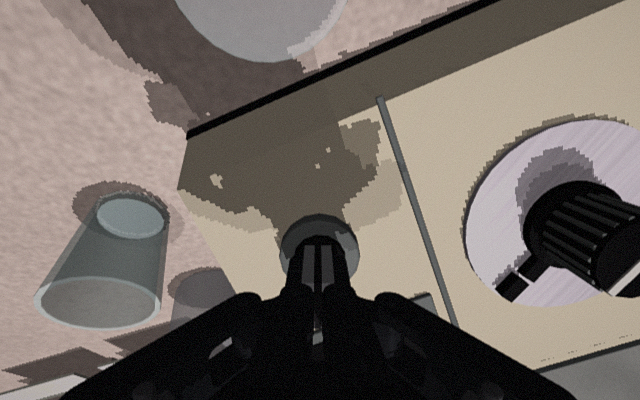

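The tips are centred on the key. The force fell along a spring-like slope as I backed off, from a hard stop, so the key went fully down. The pointer still faces the mark. I'll retract now.

```bash
python3 -m creep '[0,0,-0.02,0,0,0,-1, 0,0,-0.04,0,0,0,-1, 0,0,-0.05,0,0,0,-1, 0,0,-0.05,0,0,0,-1, 0,0,0,0,0,0,-1, 0,0,0,0,0,0,-1, 0,0,0,0,0,0,-1, 0,0,0,0,0,0,-1]';python3 -c "
from h import *
cv2.imwrite('pics/w5.png',cams.snapshot('wrist'))"
```

```text
time_s: 12.38
eef_pos: [0.5441, -0.0415, 0.2029]
eef_rot: [[-0.854, 0.23, 0.466], [0.285, 0.957, 0.052], [-0.434, 0.177, -0.883]]
wrist_force: [-0.3, -0.3, -0.1]
width: 0.005
grasp_force: 0.0
```

View pics/w5.png

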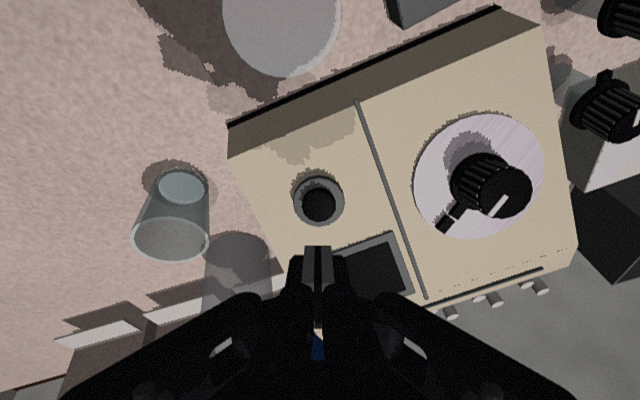

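The key (318,205) is up, the pointer and mark are aligned near (450,217), and the arm is clear.

```bash
python3 -c "
from cell import close_job
print(close_job())"
```

```text
the job is handed in; nothing more can be done
None
```

I turned the cell about 127° until its pointer faced the mark and let go, then pressed the read key to its stop and released it, and handed the job in at about 12.5 s; the last picture shows the pointer still on the mark and the key up, but no verdict came back.

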